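Load a circuit board pallet under the spring clip of a jig

ROBOT

A 6-joint arm with a two-finger parallel gripper is mounted at the origin on the work surface. World frame = base frame: x ahead of the robot, y to its left, z up, the work surface at z = 0. Lengths are in m, angles in rad, forces in N, time in s.
With the tool pointing down it reaches from about 0.225 to 0.725 m from the base axis. Payload 3.1 kg.
Tool frame: the origin (TCP) lies at the very end of the fingers, on their centre line; the grasp point (between the pads) lies env.hold_point_z behind it (env.hold_point_z is the distance from the TCP to the grasp point, in m); z points along the fingers, y is the direction in which the jaws open and shut (so a half turn about z gives the same grasp; the last joint's range is limited). The gripper opens to 85 mm and grips with 20 to 120 N. Pads are 22 mm wide; open, the fingers measure 114 mm over their backs; the gripper's body (76 mm by 85 mm) begins 54 mm behind the grasp point. The pads swing forward as they close: fully open they stand 13 mm farther back than shut.
Start: joints at [1.19, 0.048, 0.099, 1.622, 0, 1.443], TCP at [0.131, 0.508, 0.231] pointing down, gripper open.
Joint ranges: [-2.91, 2.91], [-0.99, 1.94], [-1.21, 1.42], [-2.12, 2.29], [-1.49, 1.47], [-3.14, 3.14]. Speed limits (rad/s): [2.79, 2.79, 3.14, 3.14, 3.14, 3.14].

INTERFACE

Orientations are given as a unit quaternion [w, x, y, z].
In Python, from bench import status, cams, workorder, env gives the robot as it stands.
- The arm moves only by the tool send_rows, never from a script. Its argument "steps" is one flat list of numbers, 7 for each row, row after row: the turn, a rotation vector about the world's x, y, z in rad, then the shift along the world's x, y, z in mm, then the finger opening in mm, from 0 to 85.4. In form: [rx, ry, rz, tx, ty, tz, jaw, rx, ry, rz, tx, ty, tz, jaw, ...]. A call has 1 to 12 rows; each row is the pose to reach, as a shift and turn from the pose commanded when the call began; what a row does not reach only later rows make up. A row lasts 1/10 s, in which the tool goes at most 50 mm and 8.59 degrees, less where a joint would pass 70% of its speed; a pose out of reach is approached as far as the arm can. A call with a gripper value outside its range is refused whole. The fingers move at their own pace and stop on an object; "grip_force" is the grip in N (left out, the last holds). Time passes only in rows, so rows that repeat a pose let the fingers close. It gives the time, the measured TCP pose, the force and the opening at its end, in the units of the state.
- status.get_obs(): the state, without advancing time (a new reading comes with each control period).
- cams.get_image(name): name is "side" or "top" or "wrist"; returns a dict with "img" (400x640x3 uint8, blue, green, red), "camera_matrix" (3x3 intrinsics, pixels), "rvec" (rotation vector, rad) and "tvec" (3), from world to camera coordinates, as OpenCV has them; the wrist camera has in their place "tool_from_camera" (4x4, takes a point from camera to tool coordinates, whose origin is the TCP and whose axes are the flange's). Camera axes: x right, y down, z forward; pixel columns grow to the right and rows downward; lengths in m; the calibration is good to about 2 mm. A picture is of the moment at which its call begins: read the wrist's pose just before it. There is no depth.
- workorder.hand_in(): hands the job in, once; it reports no verdict.
The state is a dict: "time": time; "joints": joint angles; "qd": joint speeds; "joint_torque": joint torques, N m; "position": TCP position; "tcp_rot": TCP orientation; "ft_force": force on the tool from outside, world axes, zero at the start; "torque": the same for the moment, N m; "opening": finger opening in m.
Only numpy, scipy, OpenCV 4.12 (cv2) and the standard library are available. Lean on these libraries where they do the work, as an engineer would, in place of code of your own. Each camera call takes 0.05 s, during which the arm holds its last target.

TASK

Press down and keep holding down the long bar of the jig's spring clip with one fingertip so that its jaw lifts, and with the other fingertip push the pallet with the circuit board along the deck, under the jaw, until it is fully home against the end stop. Only then let the bar up, so that the jaw clamps the pallet, and take the hand clear. Pinch and lift nothing, keep the pallet flat on the deck, and leave the other things on the bench where they are.

Things in the scene. Friction and masses are not known exactly. Their poses are not given: they have to be found in the camera images.
- jig: Loading jig fixed to the bench, 185 x 145 mm, under 52 mm high; raised aluminium deck on a dark base. Origin on the bench surface under it; +x is the push direction, +y left of it, z up. Deck top 24 mm above the origin, x -92 to 80 mm, y -53 to 41 mm. Guide rails along x, 5 mm high, inner faces at y = +-32 mm, x -70 to 80 mm. The clip is on the -y side. Yaw varies up to 0.5 rad either way.
- jig_stop (a point): Middle of the face of the end stop, at deck height: a bar across the far end of the deck, 12 mm high, face at jig x = 70 mm. When the pallet is home its leading face touches this, its centre is at jig x = 40 mm and its rear face at 10 mm.
- clip (a joint): Steel spring clip, a rocker on a rod along jig x at jig y -46 mm, 26.5 mm above the bench. rad: 0 = at rest, jaw down; grows as the bar is pressed; 0.5 = end. About 0.13: jaw rests on a pallet; above 0.18 a pallet passes under; at 0.30 the bar is level, its top 4 mm above the deck: the right height for the other fingertip to push the pallet. Bar force 3 N at 0, 7 N at 0.30; springs back.
- clip_bar (a point): Middle of the top of the clip's press bar (turns with the clip): flat plate 100 mm along jig x (jig x -86 to 14 mm), 38 mm wide (2 to 40 mm from the rod; jig y -48 to -86 mm when level), outside the rail. At rest it slants up away from the rod by 0.30 rad. When level its middle is at jig (-36, -67, 28) mm. A fingertip may press it anywhere and slide along it.
- clip_jaw (a point): Underside of the lip of the clip's jaw, which reaches over the rail and deck: 15 mm wide, jig x 45 to 60 mm, at jig y -6 mm. At rest 5 mm above the deck, so that it blocks the 10 mm thick pallet; about 7 mm clear above the pallet's top when the bar is level.
- pallet: Flat dark solder pallet 60 x 60 x 10 mm with a small green circuit board in its top, about 90 g. Origin at the centre of its underside, x roughly along jig x. It starts flat on the deck between the rails (2 mm play each side), short of the jaw, its centre at jig x -20 to 0 mm. Push on its rear (-x) face.
- spare_pallet: Bystander: an empty pallet of the same size, without a circuit board, lying on the bench to the left (+y) of the jig. Origin at the centre of its underside.
- screwdriver: Bystander: screwdriver 170 mm long, lying to the right (-y) of the jig, about 145 mm from the jig's centre line. Origin under its middle.
- solder_spool: Bystander: grey spool of solder, 56 mm diameter, 46 mm high, standing beyond the end stop. Origin at the centre of its underside.
- parts_cup: Bystander: clear plastic cup, 60 mm diameter, 30 mm high, beyond the end stop. Origin at the centre of its underside.
- flux_bottle: Bystander: white bottle, 36 mm diameter, 95 mm high, beyond the jig on its right. Origin at the centre of its underside.
- mug: Bystander: yellow mug, 76 mm diameter, 85 mm high, beyond the jig on its left. Origin at the centre of its underside.
- tweezers: Bystander: steel tweezers 115 mm long, lying left of the spare pallet. Origin under their middle.
Things that resemble listed ones, but are neither listed nor needed, are in the scene too. What is shaped like the jig but brown or yellow is not meant.

How it is judged:
By the outcome, as a careful person would: the job done as asked, in the order asked, and still so for the second after the job is handed in, with the robot touching nothing.
It also fails if it takes over 38 s, if anything falls off the work surface, if the arm or the gripper's body presses on something with over 40 N, if the wrist force passes 120 N, or if a joint passes its speed limit or range.

## Working session

There is one attempt and no reset: what is moved stays moved. The work goes in short steps, Python scripts to look and compute and a tool call to move; the robot and the scene stay as the last step left them, time stands still between calls to the robot, and variables do not carry over. Pictures are saved under pics/ and viewed, and the job is handed in when it is done.

Besides the shell and the picture viewer there is one more tool, called as a command line: name --argument value ..., lists and objects as JSON in quotes. send_rows: Moves the arm, as the interface text tells. Its arguments: {"type":"object","properties":{"steps":{"type":"array"},"grip_force":{"type":"number"}},"required":["steps"]}

```bash
mkdir -p pics; ls
python3 - <<'E'
from bench import status,cams,workorder,env
import cv2
print(status.get_obs()); print(env.hold_point_z)
for n in("top","side"):
    c=cams.get_image(n); cv2.imwrite(f"pics/{n}0.png",c["img"]); print(n,c["camera_matrix"],c["rvec"],c["tvec"])
E
```

```text
pics
{'time': 0.0, 'joints': array([1.19020867e+00, 4.87503524e-02, 9.76017189e-02, 1.62198475e+00,
       3.74010601e-05, 1.44296769e+00]), 'qd': array([-0.00110787,  0.00155608,  0.00055747,  0.00035696,  0.00107291,
        0.00041985]), 'joint_torque': array([ 1.09193975e-04, -3.38789248e+01,  3.20011961e+01,  2.03813083e-02,
       -2.84430444e-04,  1.70759641e-06]), 'position': array([0.13108054, 0.50775304, 0.2301193 ]), 'tcp_rot': array([-3.11960388e-04,  1.26043296e-01,  9.92024053e-01, -1.12627386e-03]), 'ft_force': array([0.39572763, 0.30334114, 0.26589205]), 'torque': array([ 0.05499337, -0.00981132, -0.01728395]), 'opening': 0.08531819629630363}
0.0187
top [[395.39651122   0.         320.4770868 ]
 [  0.         395.39651122 203.14773505]
 [  0.           0.           1.        ]] [ 2.15926071 -2.202652    0.07113437] [0.02179217 0.54771939 1.08627951]
side [[405.9721446    0.         322.5724646 ]
 [  0.         405.9721446  200.65251792]
 [  0.           0.           1.        ]] [ 0.02011401 -2.91824736  1.12479802] [0.52357784 0.02128983 1.13022185]
```

View pics/top0.png

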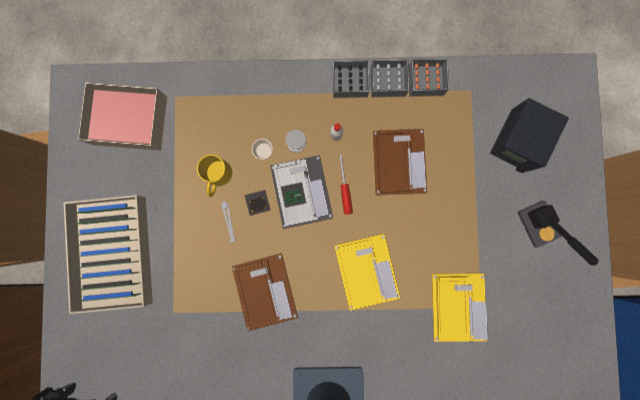

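View pics/side0.png

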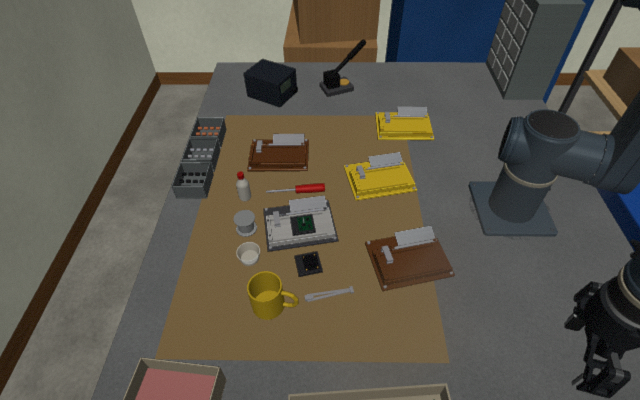

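Candidates: grey jig at top (302,192). Lookalikes are brown (400,160) and (265,292), and yellow (367,272) and (460,308). The spare pallet is at (258,203). By the description I choose the grey one, and I'll check it in a close crop.

Run:
```python
import cv2
a=cv2.imread("pics/top0.png")[140:240,235:365]; cv2.imwrite("pics/topc.png",cv2.resize(a,None,fx=6,fy=6,interpolation=cv2.INTER_CUBIC))
a=cv2.imread("pics/side0.png")[175:275,225:355]; cv2.imwrite("pics/sidec.png",cv2.resize(a,None,fx=6,fy=6,interpolation=cv2.INTER_CUBIC))
```

```text
(no output)
```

View pics/topc.png

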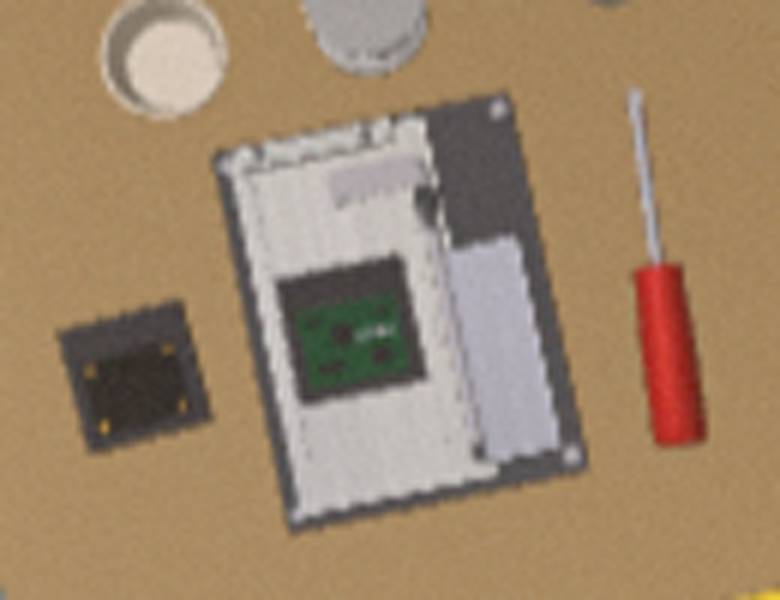

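View pics/sidec.png

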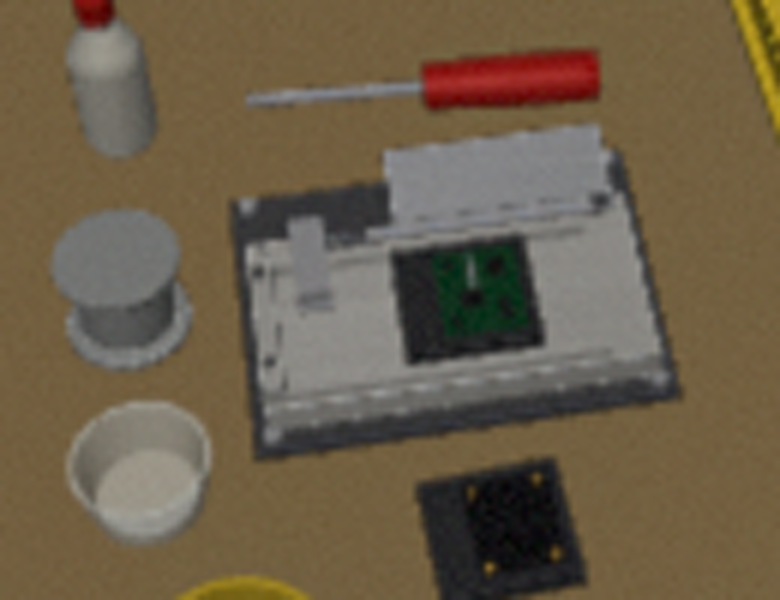

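The crop confirms the choice. It shows the aluminium deck on a dark base, a pallet with a green board, the grey bar on the right (−y) side, and the jaw at the far end. The jig's +x points up the image, turned slightly left. Next I'll fit its pose.

```bash
cat > h.py <<'E'
import numpy as np,cv2,json
from scipy.optimize import least_squares
from scipy.spatial.transform import Rotation as Ro
def jw(p,P):
    x,y,t=p; P=np.atleast_2d(P)/1000.
    c,s=np.cos(t),np.sin(t)
    return np.c_[x+c*P[:,0]-s*P[:,1], y+s*P[:,0]+c*P[:,1], P[:,2]]
def bar(x,d,a=0.0): # point on bar top, d from rod; a clip angle
    s=0.30-a; n=1.5
    return [x,-46-d*np.cos(s)+0*n, 26.5+d*np.sin(s)+n*np.cos(s)]
E
python3 - <<'E'
from h import *
from bench import cams
top=[((497,472),(-92,-53,24)),((298,518),(-92,41,24)),((425,117),(80,-53,24)),((560,447),bar(-86,40)),((518,238),bar(14,40)),((452,252),bar(14,2)),((490,460),bar(-86,2))]
side=[((385,152),bar(14,40)),((600,125),bar(-86,40)),((390,225),bar(14,2)),((610,200),bar(-86,2)),((326,300),(45,-6,29)),((305,300),(60,-6,29))]
C={n:cams.get_image(n) for n in("top","side")}
def pj(n,W):
    c=C[n]; return cv2.projectPoints(W,c["rvec"],c["tvec"],c["camera_matrix"],None)[0][:,0]
off={"top":(235,140),"side":(225,175)}
D={"top":top,"side":side}
def res(p,s=("top","side")):
    r=[]
    for n in s:
        px=np.array([a for a,_ in D[n]])/6+off[n]; r.append(pj(n,jw(p,np.array([b for _,b in D[n]],float)))-px)
    return np.concatenate(r).ravel()
for s in(("top",),("side",),("top","side")):
    o=least_squares(res,[.6,.05,.2],loss="soft_l1",args=(s,)); print(s,o.x); print(res(o.x,s).reshape(-1,2).round(2).tolist())
p=o.x
# pallet corners (z=34) by ray on plane
def ray(n,uv,z):
    c=C[n];R=cv2.Rodrigues(c["rvec"])[0];o=-R.T@c["tvec"].ravel();d=R.T@np.linalg.inv(c["camera_matrix"])@[*uv,1];return o+d*(z-o[2])/d[2]
for n,L in(("top",[(277,280),(403,257),(425,380),(303,403)]),("side",[(392,252),(522,237),(543,345),(410,362)])):
    for q in L:
        w=ray(n,np.array(q)/6+off[n],.034); d=w[:2]-p[:2];c,s_=np.cos(p[2]),np.sin(p[2]); print(n,(c*d[0]+s_*d[1])*1000,(-s_*d[0]+c*d[1])*1000)
E
```

```text
('top',) [0.58427131 0.08684145 0.18062054]
[[0.33, 0.49], [0.33, -0.44], [0.18, -0.33], [0.47, 0.05], [0.21, -0.61], [-1.53, 0.18], [-0.76, 0.68]]
('side',) [0.58865064 0.08975087 0.14769102]
[[-0.25, -0.91], [0.29, -0.13], [0.22, -0.37], [0.45, -0.06], [0.26, 0.35], [-1.99, 0.97]]
('top', 'side') [0.58558617 0.08761893 0.1765469 ]
[[-0.08, 0.12], [-0.1, -0.94], [0.03, -0.74], [0.08, -0.27], [-0.04, -0.96], [-1.79, -0.22], [-1.16, 0.3], [0.05, -1.28], [0.41, -1.25], [0.92, -0.79], [0.94, -1.27], [1.48, 0.12], [-0.76, 0.86]]
top 14.780416518640578 29.107481278829137
top 13.869626447535813 -30.058834798169745
top -44.05392555315118 -29.075140178927242
top -43.49035529232628 28.05722635470543
side 17.640468321785796 -25.13126027557196
side -39.99536458277621 -24.19238449719413
side -40.295588331786035 36.82377523581024
side 16.55713523806688 36.48372924412408
```

send_rows --steps '[0,0,0.03,20,-24,0,85,0,0,0.06,50,-60,0,85,0,0,0.1,80,-95,0,80,0,0,0.14,110,-130,0,75,0,0,0.18,140,-165,0,70,0,0,0.22,170,-200,0,65,0,0,0.26,200,-235,0,60,0,0,0.3,230,-270,0,55,0,0,0.34,260,-305,0,55,0,0,0.38,290,-340,0,55,0,0,0.42,315,-370,0,55,0,0,0.433,335,-394,0,55]'

```text
time: 1.4
position: [0.4674, 0.1122, 0.2309]
tcp_rot: [-0.0, -0.09, 0.996, -0.0]
ft_force: [-0.2, -0.2, -0.0]
opening: 0.0549
```

send_rows --steps '[0,0,0,25,-30,0,55,0,0,0,45,-53,-5,55,0,0,0,56,-66,-10,55,0,0,0,61,-72,-10,55,0,0,0,61,-72,-10,55]'

```text
time: 1.9
position: [0.5271, 0.0422, 0.2208]
tcp_rot: [-0.001, -0.09, 0.996, 0.0]
ft_force: [0.1, -0.1, 0.5]
opening: 0.0548
```

Run:
```python
from bench import status,cams
import cv2,numpy as np
o=status.get_obs();print({k:np.round(o[k],4) for k in("time","position","tcp_rot","ft_force","opening")})
c=cams.get_image("wrist");cv2.imwrite("pics/w1.png",c["img"]);print(c["camera_matrix"],c["tool_from_camera"])
np.savez("w1.npz",K=c["camera_matrix"],T=c["tool_from_camera"],p=o["position"],q=o["tcp_rot"])
```

```text
{'time': np.float64(1.9), 'position': array([0.5271, 0.0422, 0.2208]), 'tcp_rot': array([-8.00e-04, -8.97e-02,  9.96e-01,  3.00e-04]), 'ft_force': array([ 0.0981, -0.0766,  0.4507]), 'opening': np.float64(0.0548)}
[[353.29682378   0.         322.81746116]
 [  0.         353.29682378 197.21183896]
 [  0.           0.           1.        ]] [[-1.34644528e-03 -9.48744569e-01 -3.16041024e-01  8.10806080e-02]
 [ 9.99998806e-01 -1.51700200e-03  2.93644602e-04 -3.83453497e-04]
 [-7.58028588e-04 -3.16040252e-01  9.48745479e-01 -1.42462876e-01]
 [ 0.00000000e+00  0.00000000e+00  0.00000000e+00  1.00000000e+00]]
```

View pics/w1.png

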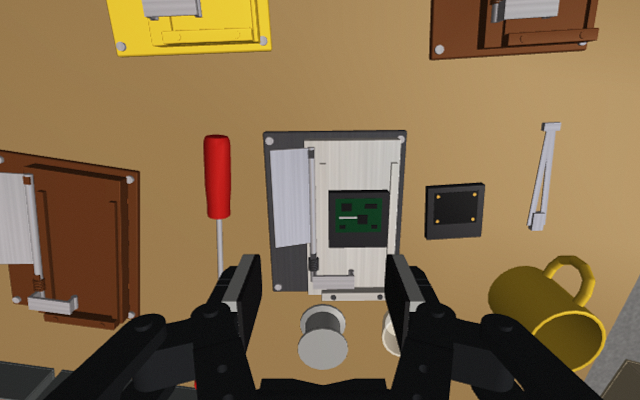

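The wrist view shows the jig straight ahead: bar at about (290,200), pallet at (358,218), and fingers framing the far end. I'll crop it to refine the fit.

Run:
```python
import cv2
a=cv2.imread("pics/w1.png")[120:310,255:415]; cv2.imwrite("pics/w1c.png",cv2.resize(a,None,fx=3.1,fy=3.1,interpolation=cv2.INTER_CUBIC))
```

```text
(no output)
```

View pics/w1c.png

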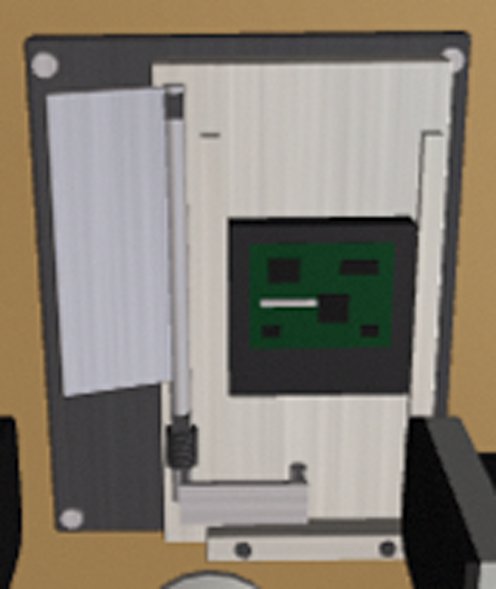

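Run:
```python
from h import *
z=np.load("w1.npz");K=z["K"];q=z["q"];R=Ro.from_quat([q[1],q[2],q[3],q[0]]).as_matrix()
W=np.eye(4);W[:3,:3]=R;W[:3,3]=z["p"];W=W@z["T"];Rc=W[:3,:3];oc=W[:3,3]
L=[((152,64),(-92,-53,24)),((452,61),(-92,41,24)),((165,540),(80,-53,24)),((47,95),bar(-86,40)),((65,396),bar(14,40)),((165,88),bar(-86,2)),((170,381),bar(14,2)),((421,133),(-70,32,29)),((219,134),(-70,-32,29))]
px=np.array([a for a,_ in L])/3.1+(255,120);P=np.array([b for _,b in L],float)
def pj(w):
    c=(w-oc)@Rc;return np.c_[c[:,0]/c[:,2]*K[0,0]+K[0,2],c[:,1]/c[:,2]*K[1,1]+K[1,2]]
f=lambda p:(pj(jw(p,P))-px).ravel()
o=least_squares(f,[.585,.087,.18],loss="soft_l1");p=o.x;print(p,f(p).reshape(-1,2).round(2).tolist())
for q_,zz in [((230,218),.034),((416,219),.034),((230,393),.034),((408,393),.034),((208,527),.036),((400,520),.036)]:
    uv=np.array(q_)/3.1+(255,120);d=Rc@np.linalg.inv(K)@[*uv,1];w=oc+d*(zz-oc[2])/d[2];d=w-[p[0],p[1],0];c,s=np.cos(p[2]),np.sin(p[2]);print(((c*d[0]+s*d[1])*1000).round(1),((-s*d[0]+c*d[1])*1000).round(1))
for j in[(-65,-34,0),(-1,-34,0)]: print(jw(p,np.array(j,float)))
```

```text
[0.5853791  0.08872357 0.19104959] [[-0.63, -0.03], [0.48, -0.34], [-0.17, 0.75], [-1.2, -0.32], [-1.01, 0.39], [0.46, -0.78], [1.28, -0.06], [0.96, 0.16], [-0.11, 0.7]]
-44.8 -28.7
-43.7 29.8
16.1 -29.2
16.9 30.0
66.1 -37.2
64.2 29.0
[[0.52801799 0.04299937 0.        ]]
[[0.59085354 0.05515229 0.        ]]
```

send_rows --steps '[0,0,0.01,1,1,-20,55,0,0,0.01,1,1,-55,55,0,0,0.01,1,1,-90,55,0,0,0.01,1,1,-125,55,0,0,0.01,1,1,-155,55,0,0,0.01,1,1,-170,55,0,0,0.01,1,1,-178,55,0,0,0.01,1,1,-180,55,0,0,0.01,1,1,-180,55]'

```text
time: 2.85
position: [0.5293, 0.0436, 0.0428]
tcp_rot: [0.001, -0.095, 0.995, -0.0]
ft_force: [-0.1, 1.8, -0.6]
opening: 0.0551
```

Run:
```python
from bench import status,cams
import cv2,numpy as np
o=status.get_obs();print({k:np.round(o[k],4) for k in("time","position","tcp_rot","ft_force","opening")})
a=cams.get_image("side")["img"][160:270,215:365]; b=cams.get_image("wrist")["img"]
cv2.imwrite("pics/s2.png",cv2.resize(a,None,fx=5,fy=5,interpolation=cv2.INTER_CUBIC));cv2.imwrite("pics/w2.png",b)
```

```text
{'time': np.float64(2.85), 'position': array([0.5293, 0.0436, 0.0428]), 'tcp_rot': array([ 1.200e-03, -9.520e-02,  9.955e-01, -1.000e-04]), 'ft_force': array([-0.1377,  1.8039, -0.6065]), 'opening': np.float64(0.0551)}
```

View pics/s2.png

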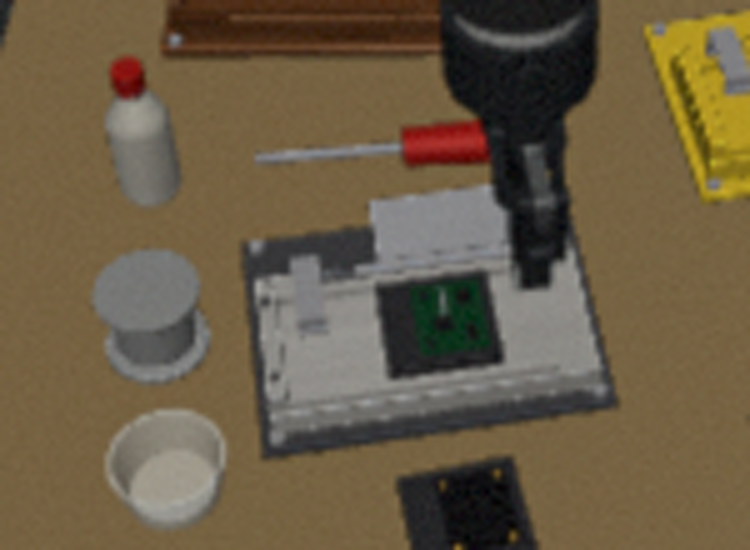

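View pics/w2.png

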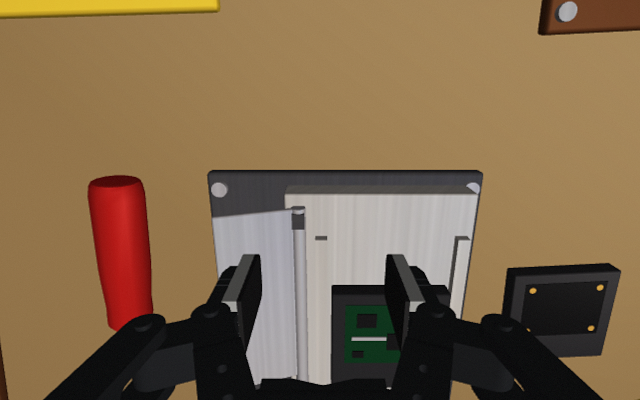

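The left finger is over the bar and the right finger is behind the pallet, near mid-deck. I'll lower in small steps and watch the force.

send_rows --steps '[0,0,0,0,0,-3,55,0,0,0,0,0,-6,55,0,0,0,0,0,-8,55,0,0,0,0,0,-8,55]'

```text
time: 3.35
position: [0.5279, 0.0433, 0.0328]
tcp_rot: [-0.0, -0.095, 0.995, 0.0]
ft_force: [-0.0, 0.5, 1.1]
opening: 0.0547
```

send_rows --steps '[0,0,0,0,0,-2,55,0,0,0,0,0,-4,55,0,0,0,0,0,-4,55]'

```text
time: 3.65
position: [0.5286, 0.0429, 0.0297]
tcp_rot: [0.0, -0.095, 0.995, -0.0]
ft_force: [-1.1, -1.7, 4.2]
opening: 0.055
```

send_rows --steps '[0,0,0,0,0,-2,55,0,0,0,0,0,-3,55,0,0,0,0,0,-3,55]'

```text
time: 3.95
position: [0.5288, 0.0425, 0.0269]
tcp_rot: [0.0, -0.095, 0.996, -0.001]
ft_force: [-1.1, -2.3, 5.3]
opening: 0.055
```

send_rows --steps '[0,0,0,0,0,-2,55,0,0,0,0,0,-3,55,0,0,0,0,0,-3,55]'

```text
time: 4.25
position: [0.529, 0.0423, 0.0242]
tcp_rot: [0.001, -0.095, 0.996, -0.001]
ft_force: [-1.5, -3.3, 6.3]
opening: 0.0548
```

```bash
cat > look.py <<'E'
import sys
from bench import status,cams
import cv2,numpy as np
t=sys.argv[1]
o=status.get_obs();print({k:np.round(o[k],4) for k in("time","position","tcp_rot","ft_force","opening")})
a=cams.get_image("side")["img"][175:265,235:345]; b=cams.get_image("wrist")["img"]
cv2.imwrite(f"pics/s{t}.png",cv2.resize(a,None,fx=7,fy=6.6,interpolation=cv2.INTER_CUBIC));cv2.imwrite(f"pics/w{t}.png",b)
E
python3 look.py 3
```

```text
{'time': np.float64(4.25), 'position': array([0.529 , 0.0423, 0.0242]), 'tcp_rot': array([ 6.000e-04, -9.470e-02,  9.955e-01, -1.200e-03]), 'ft_force': array([-1.4933, -3.2877,  6.3274]), 'opening': np.float64(0.0548)}
```

View pics/s3.png

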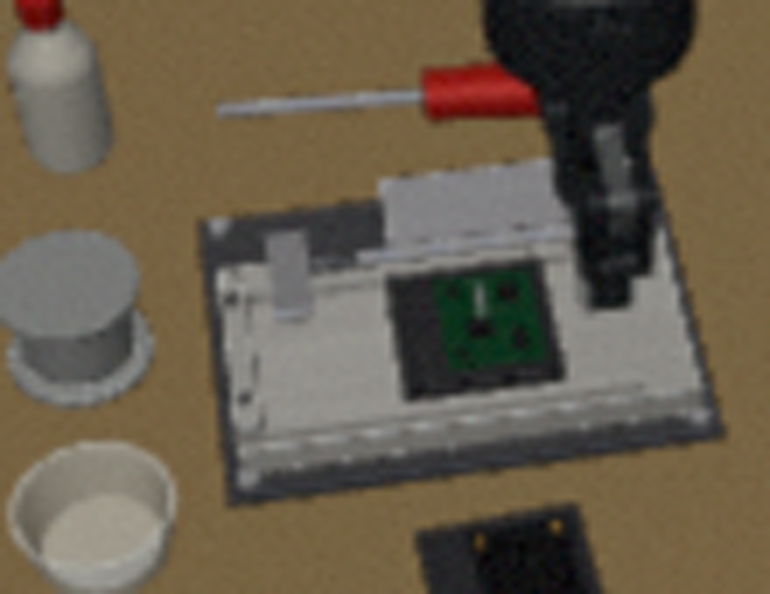

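View pics/w3.png

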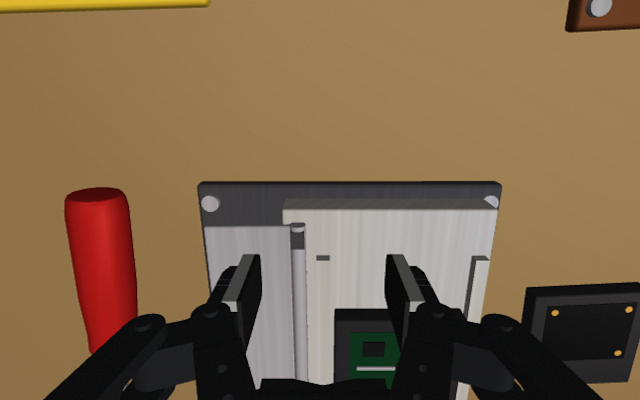

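The jaw is lifted, the bar is almost level, and the force is 6.3 N. I'll go 1 mm lower, then push along jig +x (0.982, 0.190).

send_rows --steps '[0,0,0,0,0,-1,55,0,0,0,4,0.8,-1,55,0,0,0,8,1.5,-1,55,0,0,0,11,2,-1,55,0,0,0,14,2.7,-1,55,0,0,0,17,3.3,-1,55,0,0,0,20,3.8,-1,55,0,0,0,20,3.8,-1,55]'

```text
time: 5.15
position: [0.5469, 0.0469, 0.023]
tcp_rot: [-0.002, -0.095, 0.996, -0.0]
ft_force: [-5.8, -2.1, 8.8]
opening: 0.0552
```

```bash
python3 look.py 4
```

```text
{'time': np.float64(5.15), 'position': array([0.5469, 0.0469, 0.023 ]), 'tcp_rot': array([-1.600e-03, -9.470e-02,  9.955e-01, -2.000e-04]), 'ft_force': array([-5.7972, -2.113 ,  8.8224]), 'opening': np.float64(0.0552)}
```

View pics/s4.png

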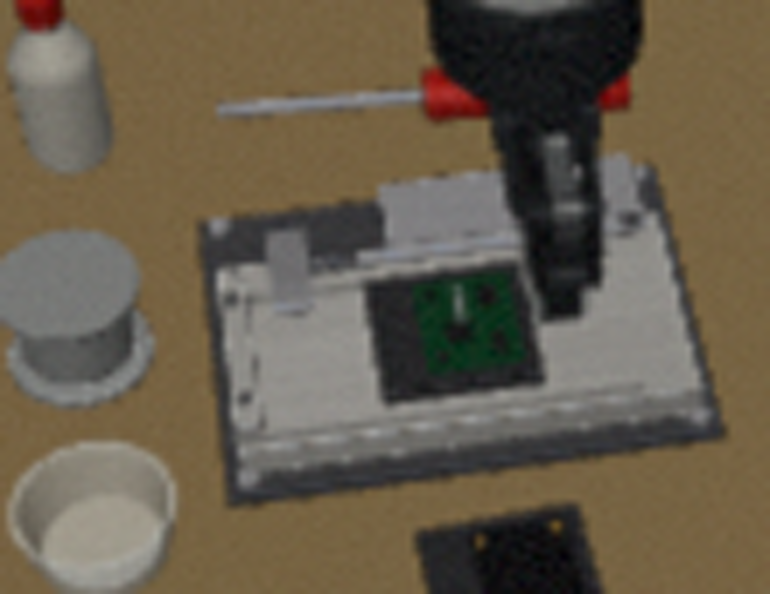

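View pics/w4.png

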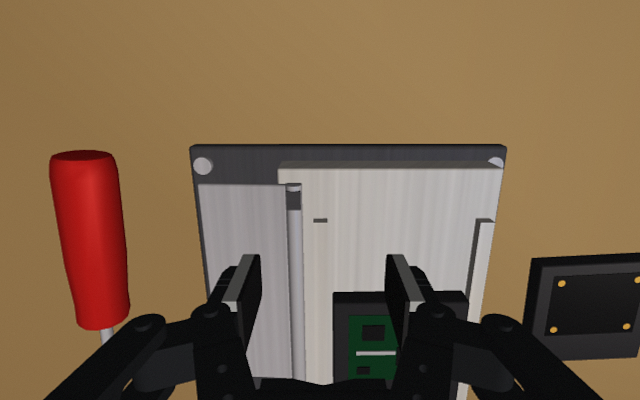

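The pallet is moving straight, still flat and short of the raised jaw. The bar is level. I'll continue.

send_rows --steps '[0,0,0,3.5,0.7,0,55,0,0,0,7,1.4,0,55,0,0,0,10.5,2,0,55,0,0,0,14,2.7,0,55,0,0,0,17.5,3.4,0,55,0,0,0,21,4.1,0,55,0,0,0,24.5,4.7,0,55,0,0,0,28,5.4,0,55,0,0,0,31.5,6.1,0,55,0,0,0,35,6.8,0,55,0,0,0,38,7.4,0,55,0,0,0,38,7.4,0,55]'

```text
time: 6.45
position: [0.585, 0.0543, 0.0231]
tcp_rot: [-0.001, -0.095, 0.996, -0.0]
ft_force: [-5.8, -1.8, 9.3]
opening: 0.0551
```

```bash
python3 look.py 5
```

```text
{'time': np.float64(6.45), 'position': array([0.585 , 0.0543, 0.0231]), 'tcp_rot': array([-1.400e-03, -9.470e-02,  9.955e-01, -2.000e-04]), 'ft_force': array([-5.7595, -1.7537,  9.335 ]), 'opening': np.float64(0.0551)}
```

View pics/s5.png

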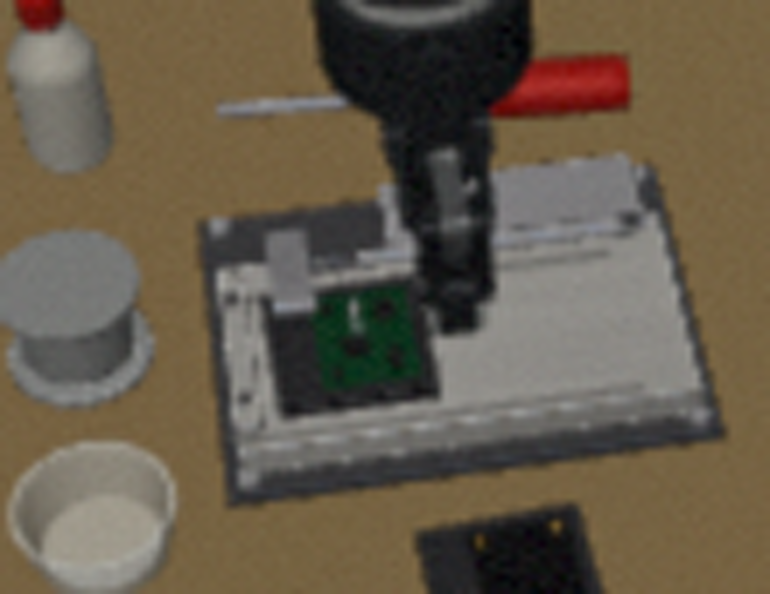

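View pics/w5.png

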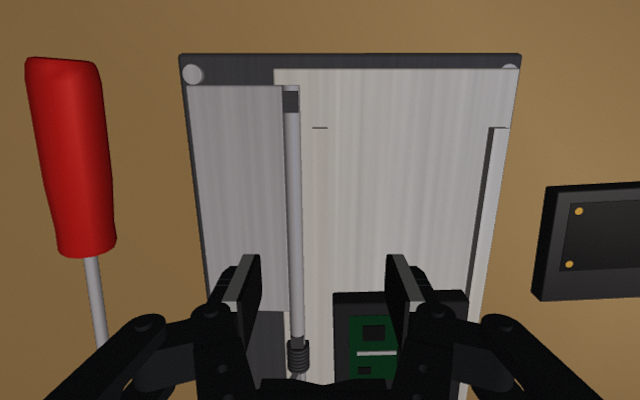

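The pallet is under the jaw, with a gap of roughly 6–8 mm left to the stop. I'll push on slowly and watch the force.

send_rows --steps '[0,0,0,2,0.4,0,55,0,0,0,4,0.8,0,55,0,0,0,5,1,0,55,0,0,0,5,1,0,55]'

```text
time: 6.95
position: [0.5896, 0.0552, 0.0231]
tcp_rot: [-0.002, -0.095, 0.996, -0.0]
ft_force: [-6.4, -1.8, 9.6]
opening: 0.055
```

send_rows --steps '[0,0,0,1,0.2,0,55,0,0,0,2,0.4,0,55,0,0,0,2,0.4,0,55]'

```text
time: 7.25
position: [0.5899, 0.0553, 0.0228]
tcp_rot: [-0.004, -0.095, 0.995, -0.0]
ft_force: [-9.6, -2.7, 11.1]
opening: 0.0548
```

send_rows --steps '[0,0,0,1,0.2,0,55,0,0,0,1,0.2,0,55]'

```text
time: 7.45
position: [0.59, 0.0554, 0.0228]
tcp_rot: [-0.004, -0.095, 0.995, -0.001]
ft_force: [-11.0, -3.1, 13.6]
opening: 0.0546
```

The TCP stalled at x 0.590, where home was predicted at 0.591, and the force is rising. That suggests the pallet is against the stop, so I'll check by image before release.

```bash
python3 look.py 6
python3 - <<'E'
from bench import cams
import cv2
a=cams.get_image("top")["img"][145:235,265:345];cv2.imwrite("pics/t6.png",cv2.resize(a,None,fx=6.5,fy=6.5,interpolation=cv2.INTER_CUBIC))
E
```

```text
{'time': np.float64(7.45), 'position': array([0.59  , 0.0554, 0.0228]), 'tcp_rot': array([-4.500e-03, -9.480e-02,  9.955e-01, -5.000e-04]), 'ft_force': array([-10.9804,  -3.063 ,  13.6298]), 'opening': np.float64(0.0546)}
```

View pics/s6.png

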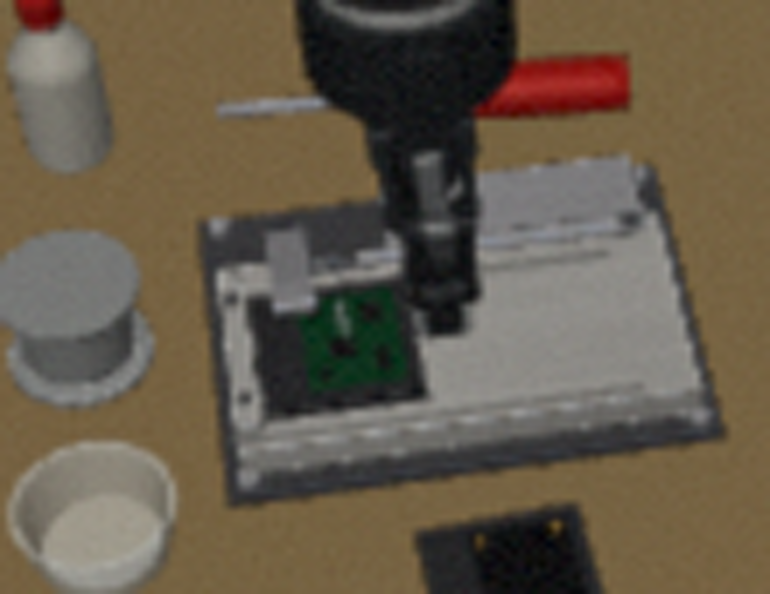

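View pics/t6.png

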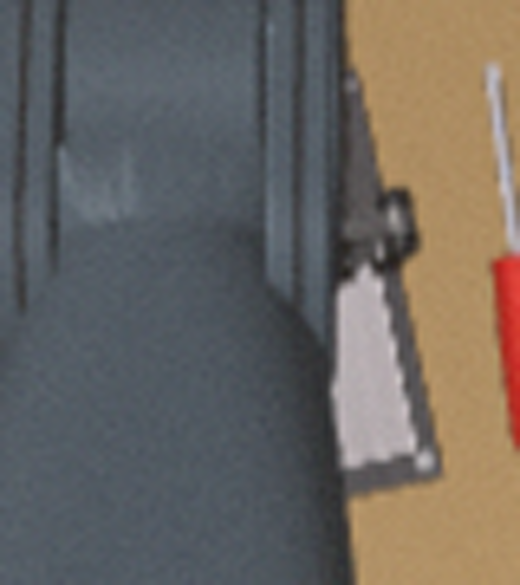

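The pallet's leading edge meets the stop bar in the side view, with no gap at about (258,350). The top view is blocked by the arm. I'll push 1 mm more, ease the push off with the bar still held, then lift straight up.

send_rows --steps '[0,0,0,1,0.2,0,55,0,0,0,1,0.2,0,55,0,0,0,-1,-0.2,0,55,0,0,0,-3,-0.6,0,55,0,0,0,-4.5,-0.9,0,55,0,0,0,-5,-1,0,55,0,0,0,-5,-1,0,55]'

```text
time: 8.3
position: [0.5899, 0.0554, 0.0238]
tcp_rot: [0.001, -0.095, 0.995, 0.0]
ft_force: [-1.7, -0.7, 6.9]
opening: 0.0548
```

```bash
python3 look.py 7
```

```text
{'time': np.float64(8.3), 'position': array([0.5899, 0.0554, 0.0238]), 'tcp_rot': array([ 9.000e-04, -9.510e-02,  9.955e-01,  2.000e-04]), 'ft_force': array([-1.7436, -0.6592,  6.9126]), 'opening': np.float64(0.0548)}
```

View pics/s7.png

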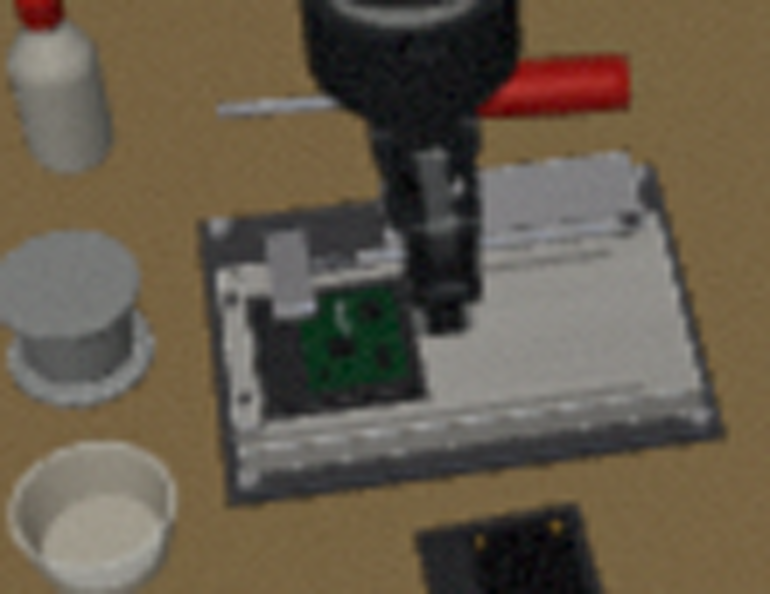

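The push is almost relieved with the bar still down, and the pallet is still at the stop. Now I'll lift straight up.

send_rows --steps '[0,0,0,-1,-0.2,2,55,0,0,0,-1,-0.2,4,55,0,0,0,-1,-0.2,7,55,0,0,0,-1,-0.2,11,55,0,0,0,-1,-0.2,20,55,0,0,0,-1,-0.2,35,55,0,0,0,-1,-0.2,65,55,0,0,0,-1,-0.2,100,55,0,0,0,-30,-0.2,130,55,0,0,0,-70,-0.2,150,55,0,0,0,-100,0,160,55,0,0,0,-100,0,160,55]'

```text
time: 9.6
position: [0.4878, 0.0554, 0.1863]
tcp_rot: [0.002, -0.095, 0.995, -0.0]
ft_force: [0.1, 0.5, -0.5]
opening: 0.0549
```

```bash
python3 look.py 8
```

```text
{'time': np.float64(9.6), 'position': array([0.4878, 0.0554, 0.1863]), 'tcp_rot': array([ 2.000e-03, -9.520e-02,  9.955e-01, -1.000e-04]), 'ft_force': array([ 0.1425,  0.5364, -0.4704]), 'opening': np.float64(0.0549)}
```

View pics/s8.png

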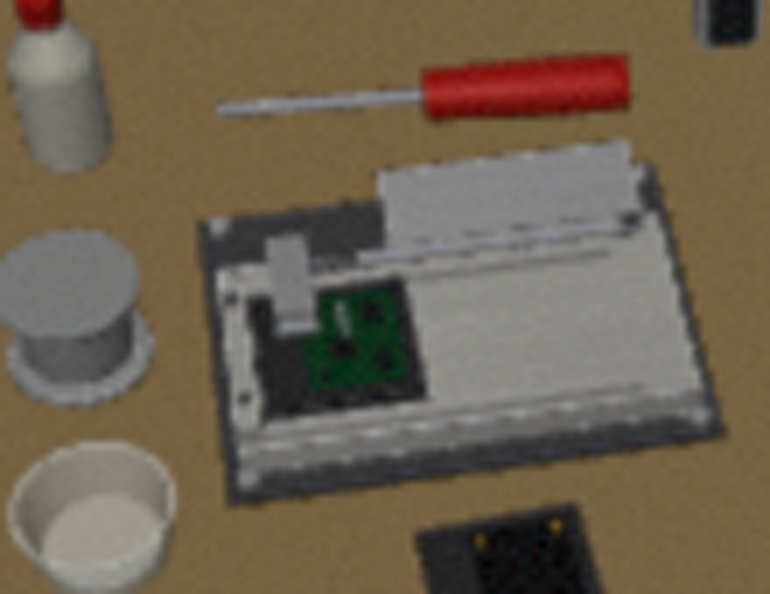

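View pics/w8.png

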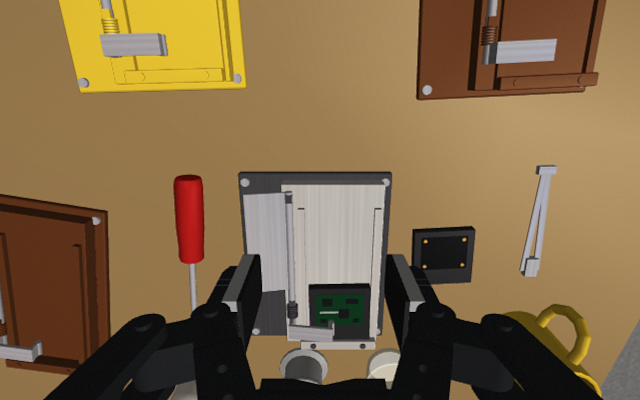

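The jaw is down on the pallet, the pallet is against the stop, and the hand is clear. I'll do one measured check before handing in.

Run:
```python
import numpy as np,cv2
from bench import cams,status
from scipy.spatial.transform import Rotation as Ro
o=status.get_obs();q=o["tcp_rot"];c=cams.get_image("wrist");im=c["img"]
W=np.eye(4);W[:3,:3]=Ro.from_quat([q[1],q[2],q[3],q[0]]).as_matrix();W[:3,3]=o["position"];W=W@c["tool_from_camera"]
a=im[270:355,270:400];cv2.imwrite("pics/w9c.png",cv2.resize(a,None,fx=6,fy=6,interpolation=cv2.INTER_CUBIC))
p=(.5854,.0887,.190)
for uv in[(309,284.5),(370,284.5)]:
    d=W[:3,:3]@np.linalg.inv(c["camera_matrix"])@[*uv,1];w=W[:3,3]+d*(.034-W[2,3])/d[2];e=w-[p[0],p[1],0];C,S=np.cos(p[2]),np.sin(p[2]);print(1000*(C*e[0]+S*e[1]),1000*(-S*e[0]+C*e[1]))
```

```text
4.307969039255476 -28.58392751774539
4.37699788980509 29.451114485496905
```

View pics/w9c.png

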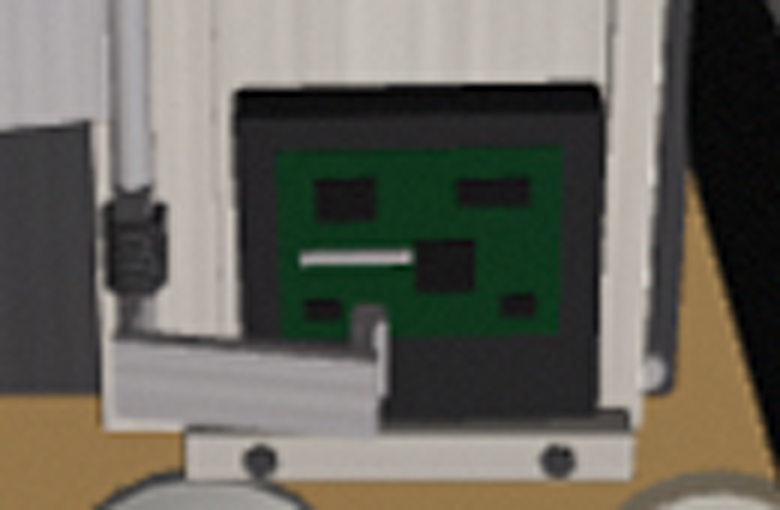

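Run:
```python
import numpy as np,cv2
from bench import cams,status
from scipy.spatial.transform import Rotation as Ro
o=status.get_obs();q=o["tcp_rot"];c=cams.get_image("wrist");im=c["img"]
W=np.eye(4);W[:3,:3]=Ro.from_quat([q[1],q[2],q[3],q[0]]).as_matrix();W[:3,3]=o["position"];W=W@c["tool_from_camera"]
g=im.mean(2).round().astype(int)
for u in(345,355,365,371): print(u,"rear",g[280:294,u].tolist(),"front",g[332:346,u].tolist())
p=(.5854,.0887,.190);C,S=np.cos(p[2]),np.sin(p[2])
for P in[(10,15,34),(10,15,24),(70,15,34),(69,15,34),(70,15,36),(80,15,36),(-92,0,24)]:
    x,y,z=np.array(P)/1000.;w=np.array([p[0]+C*x-S*y,p[1]+S*x+C*y,z]);k=c["camera_matrix"]@(W[:3,:3].T@(w-W[:3,3]));print(P,(k/k[2])[:2])
print(g[175:190,340].tolist())
```

```text
345 rear [181, 181, 183, 176, 133, 8, 14, 19, 14, 21, 38, 40, 38, 39] front [39, 37, 38, 39, 40, 38, 38, 38, 44, 63, 88, 145, 176, 172]
355 rear [182, 182, 185, 176, 120, 4, 15, 16, 17, 23, 38, 38, 37, 40] front [39, 39, 39, 37, 36, 39, 36, 37, 51, 75, 88, 143, 176, 174]
365 rear [184, 185, 188, 173, 77, 9, 16, 17, 20, 26, 39, 39, 41, 40] front [39, 38, 38, 39, 40, 38, 38, 37, 51, 74, 88, 144, 178, 150]
371 rear [122, 122, 121, 119, 114, 122, 105, 91, 86, 82, 107, 105, 108, 115] front [180, 179, 178, 178, 178, 173, 137, 68, 73, 73, 88, 143, 178, 173]
(10, 15, 34) [354.77589306 290.36672484]
(10, 15, 24) [353.89713057 284.57612071]
(70, 15, 34) [353.13542626 341.833751  ]
(69, 15, 34) [353.16132614 341.0211837 ]
(70, 15, 36) [353.29857741 343.24233693]
(80, 15, 36) [353.03928687 351.31910784]
(-92, 0, 24) [340.09145191 184.80290963]
[66, 67, 67, 64, 66, 71, 77, 74, 72, 97, 158, 185, 182, 180, 179]
```

```bash
python3 -c "
from bench import workorder;print(workorder.hand_in())"
```

```text
the job is handed in; nothing more can be done
None
```

The pallet is home against the end stop and clamped under the jaw. I handed the job in at about 9.7 s on the robot's clock, with the hand clear.

**What I did:** One fingertip held the grey jig's bar down to about level (6–9 N), and the other pushed the pallet under the raised jaw. At the stop, the fingers stalled at x 0.590 m (0.591 m predicted) and the push force rose from 6 to 11 N. I then eased off the push with the bar still held, lifted straight up and withdrew.

**Last checks:**
- **Clamp:** the side and wrist images show the jaw down on the flat pallet and the force reading near zero. The bystanders in those views looked unmoved.
- **Position:** the pallet's rear edge lies within about 1 mm of its computed home position. The wrist view leaves about 0.5 mm uncertain at the stop, which is within the camera calibration error.
- **Disagreed or missing:** my first reading of the rear edge was 4 mm instead of 10 mm, because I had used the bottom edge at the wrong height. It agreed once corrected. The arm blocked the top camera during the push, and I did not take a top view after the hand was clear.

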